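# Reload the sample rack in reverse order

### The arm

A 6-joint arm with a two-finger parallel gripper is mounted at the origin on the work surface; the furniture and walls round the work are solid. World frame = base frame: x ahead of the robot, y to its left, z up, the work surface at z = 0. Lengths are in mm, angles in rad, forces in N, time in s.
With the tool pointing down it reaches from about 425 to 950 mm from the base axis. Payload 14.7 kg.
Tool frame: the origin (TCP) lies at the very end of the fingers, on their centre line; the grasp point (between the pads) lies 19 mm behind it; z points along the fingers, y is the direction in which the jaws open and shut (so a half turn about z gives the same grasp; the last joint's range is limited). The gripper opens to 85 mm and grips with 20 to 120 N. Pads are 22 mm wide; open, the fingers measure 114 mm over their backs; the gripper's body (76 mm by 85 mm) begins 54 mm behind the grasp point. The pads swing forward as they close: fully open they stand 13 mm farther back than shut.
Start: joints at [-1.282, 0.48, 1.596, -0, 1.065, -0.047], TCP at [214.207, -613.684, 231.297] pointing down, gripper open.
Joint ranges: [-2.75, 2.75], [-0.82, 2.05], [0.23, 2.67], [-1.56, 4.7], [0.09, 2.69], [-2.92, 2.92]. Speed limits (rad/s): [1.89, 1.89, 2.39, 3.01, 3.01, 3.01].

### API

Orientations are given as a unit quaternion [x, y, z, w].
In Python, from rig import status, read_camera, camera_model, job_done, finder gives the robot as it stands.
- The arm moves only by the tool move_arm, never from a script. Its argument "targets" is a list of rows, each a list of 3 entries, a list of its own where there are three numbers: the closure, from 0 (fully open) to 1 (shut), then the shift along the tool's x, y, z in mm, then the turn, a rotation vector about the tool's x, y, z in degrees. In form: [[hand, [tx, ty, tz], [ax, ay, az]], ...]. A call has 1 to 12 rows; each row is the pose to reach, as a shift and turn from the pose commanded when the call began, along the tool's axes at that moment; what a row does not reach only later rows make up. A row lasts 1/10 s, in which the tool goes at most 50 mm and 8.59 degrees, less where a joint would pass 70% of its speed; a pose out of reach is approached as far as the arm can. A call with a gripper value outside its range is refused whole. The fingers move at their own pace and stop on an object; "squeeze" is the grip in N (left out, the last holds). Time passes only in rows, so rows that repeat a pose let the fingers close. It gives the time, the measured TCP pose, the force and the opening at its end, in the units of the state.
- status.get_state(): the state, without advancing time (a new reading comes with each control period).
- read_camera(name): name is "scene" or "top"; returns the picture (384x512x3 uint8, blue, green, red); there is no depth.
- camera_model(name): a dict with "fx", "fy", "cx", "cy" (pixels), "xyz" and "orientation" of the camera in the world. Camera axes: x right, y down, z forward; pixel columns grow to the right and rows downward; lengths in mm; the calibration is good to about 2 mm. A picture is of the moment at which its call begins. camera_model takes no time and is no camera call.
- job_done(): hands the job in, once; it reports no verdict.
Trained networks look in the newest picture that a camera, given by its name, has taken for a name from the list of things; names that differ only in an ending like _2 or _b are one class to them, and where a whole thing is asked for, a point or a joint stands for the part that bears it (a point fixed in the world has none). Each returns a list of dicts, best first, with "conf" (0 to 1); they miss things now and then, are a little off and sometimes report something else, mostly with a low value. They report only what shows in the picture. A call takes as long as a camera call. They do not tell look-alikes from the thing itself.
- finder.spot_in(target, camera): "point" ([x, y, z] in mm, in world coordinates, good to about 4 mm: the middle of the surface that is visible of it).
The state is a dict: "time": time; "q": joint angles; "qd": joint speeds; "joint_efforts": joint torques, N m; "tool_pos": TCP position; "tcp_rot": TCP orientation; "force": force on the tool from outside, world axes, zero at the start; "moment": the same for the moment, N m; "grip_width": opening from 0.0 (shut) to 1.0 (fully open).
Only numpy, scipy, OpenCV 4.12 (cv2) and the standard library are available. Lean on these libraries where they do the work, as an engineer would, in place of code of your own. Each camera call takes 0.05 s, during which the arm holds its last target.

### The job

Move the four glass vessels from the full rack (the one with cork pads) into the empty rack in reverse order, counted from each rack's wire-loop end: the vessel nearest the loop now goes into the compartment farthest from the loop of the empty rack, and so on down the row. Set each one down gently, without dropping it, upright on the floor in the middle of its own compartment, never tip one over, and let go of them all at the end.

Things in the scene. Friction and masses are not known exactly. Their poses are not given: they have to be found in the camera images.
- source_rack: (mm) Fixed full rack: tray 84 wide (x), 326 long (y), floor 10, wall tops 20 above bench. Flat wire loop (to 20 high) sticks out 36 beyond its +y end, which points to robot's left (yaw within 0.15 rad). Four 72x72 compartments centred at x = 0, y = +117, +39, -39, -117. Origin: its centre at bench level, z up. Tan cork pads hold the vessels. Either rack may be nearer.
- target_rack: (mm) Fixed empty rack: tray 84 wide (x), 326 long (y), floor 10, wall tops 20 above bench. Flat wire loop (to 20 high) sticks out 36 beyond its +y end, which points to robot's left (yaw within 0.15 rad). Four 72x72 compartments centred at x = 0, y = +117, +39, -39, -117. Origin: its centre at bench level, z up. No pads. Either rack may be nearer.
- bottle: (mm) Small amber glass bottle, black screw cap, body 44 across and 100 tall, upright. The cap, 26 across, is the top 22 (78 to 100 above the underside) and can be gripped. Origin: centre of its underside; z up its axis.
- capped_vial: (mm) Clear glass vial with a black screw cap (blue disc on top), 20 across (cap 21), 58 tall, upright. Origin: centre of its underside; z up its axis.
- open_vial: (mm) Clear glass vial without a cap, open threaded neck at the top, 20 across, 56 tall, upright. Origin: centre of its underside; z up its axis.
- beaker: (mm) Small empty clear glass beaker, 45 across its x, 50 along its y (with the spout at the rim), 52 tall, upright. Grip it across its x, which lies within 0.2 rad of the source rack's x. Origin: centre of its underside; z up its axis.
- bottle_pad: (mm) Tan cork square pad 66 by 66 by 8 with a round well 4 deep and 51 wide, fixed in one compartment of the source rack under the amber bottle; it stays there and its place records where the amber bottle started. Origin: centre of its underside (10 above the bench); the well's floor is 14 above the bench.
- capped_vial_pad: (mm) Tan cork square pad 66 by 66 by 8 with a round well 4 deep and 28 wide, fixed in one compartment of the source rack under the capped vial; it stays there and its place records where the capped vial started. Origin: centre of its underside (10 above the bench); the well's floor is 14 above the bench.
- beaker_pad: (mm) Tan cork square pad 66 by 66 by 8 with a round well 4 deep and 57 wide, fixed in one compartment of the source rack under the beaker; it stays there and its place records where the beaker started. Origin: centre of its underside (10 above the bench); the well's floor is 14 above the bench.
- open_vial_pad: (mm) Tan cork square pad 66 by 66 by 8 with a round well 4 deep and 28 wide, fixed in one compartment of the source rack under the open vial; it stays there and its place records where the open vial started. Origin: centre of its underside (10 above the bench); the well's floor is 14 above the bench.
Mind the look-alikes: they are no part of the job. Leave any orange look-alike of the capped_vial alone. Leave any orange look-alike of the open_vial alone.

How it is judged:
By the outcome, as a careful person would: the job done as asked, in the order asked, and still so for the second after the job is handed in, with the robot touching nothing.
It also fails if it takes over 93 s, if anything falls off the work surface, if the arm or the gripper's body presses on something with over 40 N, if the wrist force passes 120 N, or if a joint passes its speed limit or range.

## Working session

There is one attempt and no reset: what is moved stays moved. The work goes in short steps, Python scripts to look and compute and a tool call to move; the robot and the scene stay as the last step left them, time stands still between calls to the robot, and variables do not carry over. Pictures are saved under pics/ and viewed, and the job is handed in when it is done.

Besides the shell and the picture viewer there is one more tool, called after "Emit:" in YAML: its name, and indented under it one key for each argument. move_arm: Moves the arm, as the interface text tells. Its arguments: {"type":"object","properties":{"targets":{"type":"array"},"squeeze":{"type":"number"}},"required":["targets"]}

```bash
mkdir -p pics; ls; python3 - <<'E'
from rig import status, read_camera, camera_model, finder
import cv2
for n in ("scene","top"):
    cv2.imwrite(f"pics/a_{n}.png",read_camera(n)); print(n,camera_model(n))
print(status.get_state())
for t in ["source_rack","target_rack","bottle","capped_vial","open_vial","beaker","bottle_pad","capped_vial_pad","beaker_pad","open_vial_pad"]:
    print(t,[(round(d["conf"],2),[round(float(v)) for v in d["point"]]) for d in finder.spot_in(t,"top")][:4])
print(status.get_state()["time"])
E
```

```text
pics
scene {'fx': 437.2712617922329, 'fy': 437.2712617922329, 'cx': 252.4710976430586, 'cy': 188.00855243447194, 'xyz': array([  72.18295365, -406.97698852,  702.09369574]), 'orientation': array([ 0.85754695, -0.38359093,  0.13739633, -0.31399598])}
top {'fx': 423.45444588608785, 'fy': 423.45444588608785, 'cx': 258.0857698736285, 'cy': 189.39914477491644, 'xyz': array([434.85882385, -19.59262711, 896.36028296]), 'orientation': array([-0.70286513,  0.71030525, -0.03690491,  0.00922449])}
{'time': 0.1, 'q': array([-1.28159481e+00,  4.80730502e-01,  1.59680447e+00, -7.65401699e-06,
        1.06511063e+00, -4.66171006e-02]), 'qd': array([ 2.28775902e-04, -4.21221633e-05, -3.08427512e-03,  6.47607094e-05,
        4.83690588e-05,  7.24044811e-05]), 'joint_efforts': array([ 1.78127251e-03, -9.52256227e+01, -4.31040287e+01,  1.21971084e-04,
        5.11650098e-03,  9.54331398e-06]), 'tool_pos': array([ 214.10476593, -613.33754857,  230.76401767]), 'tcp_rot': array([ 9.85935874e-01,  1.67123233e-01, -6.70233136e-05, -5.22202043e-04]), 'force': array([ 0.86468029,  0.09982987, -0.22789285]), 'moment': array([ 0.00972116,  0.03559565, -0.07238656]), 'grip_width': 1.0003798188241042}
source_rack [(0.69, [453, -26, 20])]
target_rack [(0.93, [621, -51, 10]), (0.39, [454, 9, 84])]
bottle [(0.88, [456, 9, 83])]
capped_vial [(0.53, [461, 82, 71])]
open_vial [(0.63, [448, -71, 41])]
beaker [(0.66, [441, -152, 22]), (0.45, [447, -73, 19])]
bottle_pad [(0.96, [452, 7, 16])]
capped_vial_pad [(0.69, [461, 82, 18])]
beaker_pad [(0.8, [445, -144, 17])]
open_vial_pad [(0.97, [445, -73, 22])]
0.6
```

View pics/a_scene.png

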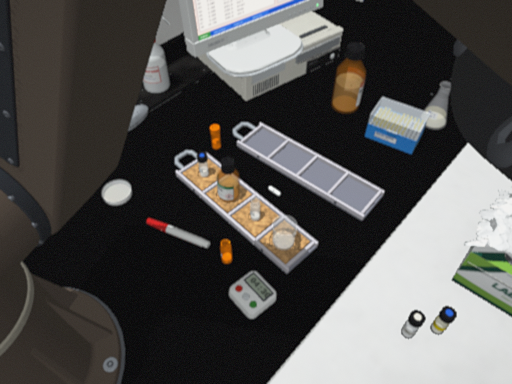

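View pics/a_top.png

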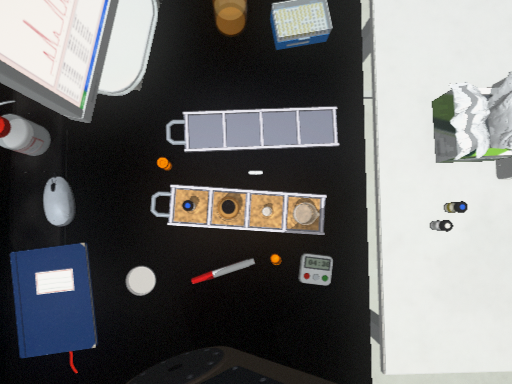

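```bash
cat > h.py <<'E'
import numpy as np, cv2
from scipy.spatial.transform import Rotation as R
from rig import camera_model
def P(cam):
    m=camera_model(cam); Rm=R.from_quat(m["orientation"]).as_matrix().T
    K=np.array([[m["fx"],0,m["cx"]],[0,m["fy"],m["cy"]],[0,0,1]])
    return K@np.c_[Rm,-Rm@m["xyz"]]
def proj(cam,p):
    p=np.atleast_2d(p); q=np.c_[p,np.ones(len(p))]@P(cam).T; return q[:,:2]/q[:,2:]
def warp(img,cam,z,x0,x1,y0,y1,s=2): # out: col = (y1-y)*s, row=(x1-x)*s
    p=P(cam); H=p[:,[0,1]]; H=np.c_[H,p[:,2]*z+p[:,3]]
    A=np.array([[0,-1/s,x1],[-1/s,0,y1],[0,0,1]])
    return cv2.warpPerspective(img,H@A,(int((y1-y0)*s),int((x1-x0)*s)),flags=cv2.INTER_CUBIC|cv2.WARP_INVERSE_MAP)
E
python3 - <<'E'
from h import *
for cam in("top","scene"):
    im=cv2.imread(f"pics/a_{cam}.png")
    w=warp(im,cam,20,380,700,-260,190,1.75)
    hsv=cv2.cvtColor(w,cv2.COLOR_BGR2GRAY)
    m=(hsv>70).astype(np.uint8)
    m=cv2.morphologyEx(m,cv2.MORPH_OPEN,np.ones((31,31),np.uint8))
    cs,_=cv2.findContours(m,cv2.RETR_EXTERNAL,cv2.CHAIN_APPROX_NONE)
    for c in cs:
        r=cv2.minAreaRect(c)
        if min(r[1])<50: continue
        b=cv2.boxPoints(r); cv2.polylines(w,[b.astype(int)],True,(0,255,0),1)
        s=1.75; e=r[1]; 
        bb=np.array([[380+320-q[1]/s,190-q[0]/s] for q in b])
        i=np.argsort(-bb[:,1]); lp=bb[i[:2]].mean(0); rp=bb[i[2:]].mean(0); d=lp-rp
        print(cam,"centre",(lp+rp)/2,"len",np.linalg.norm(d),"wid",min(e)/s,"yaw",np.arctan2(-d[0],d[1]))
    cv2.imwrite(f"pics/w_{cam}.png",w)
E
```

```text
top centre [450.75204  -30.870186] len 322.46652 wid 85.84888567243304 yaw -0.07700786
top centre [619.9579   -61.339615] len 322.09265 wid 86.76738630022321 yaw 0.03417499
scene centre [451.34778  -34.913963] len 330.48935 wid 96.939453125 yaw -0.073040485
scene centre [618.237   -64.28934] len 331.61237 wid 98.12153843470982 yaw 0.032017548
```

View pics/w_top.png

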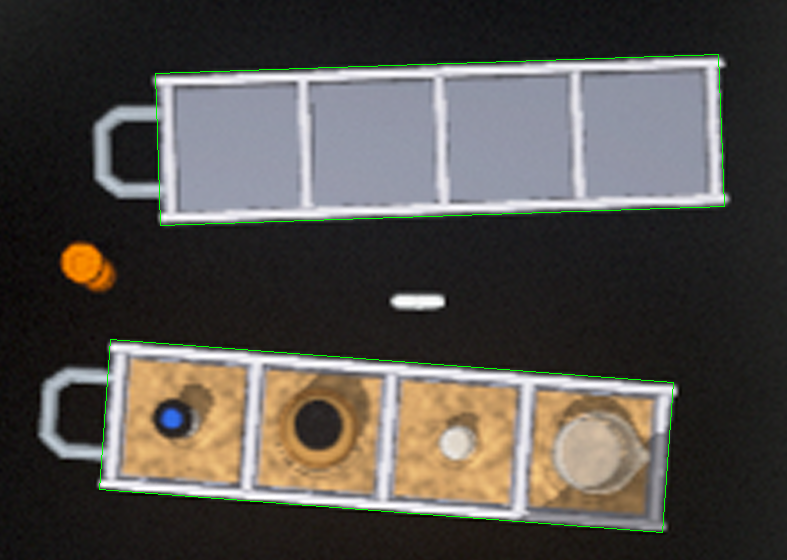

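View pics/w_scene.png

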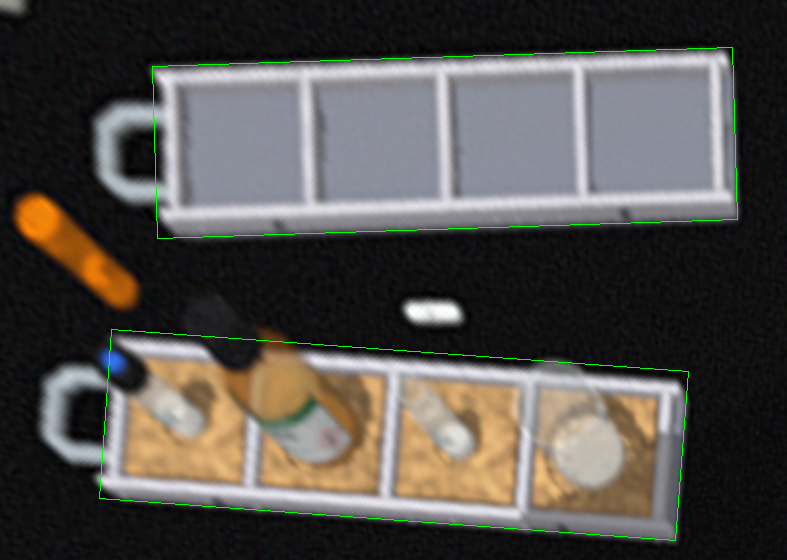

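```bash
cat >> h.py <<'E'
SRC=(451.0,-31.2,-0.076); TGT=(620.0,-61.8,0.0335)
def r2w(r,p):
    x,y,a=r; c,s=np.cos(a),np.sin(a); p=np.atleast_2d(p); return np.c_[x+c*p[:,0]-s*p[:,1],y+s*p[:,0]+c*p[:,1],p[:,2]]
E
python3 - <<'E'
from h import *
out=[]
for cam in("top","scene"):
    im=cv2.imread(f"pics/a_{cam}.png")
    w=warp(im,cam,20,390,680,-210,130,2.3)
    for r in(SRC,TGT):
        for a,b in((42,163),):
            q=r2w(r,[[a,b,20],[-a,b,20],[-a,-b,20],[a,-b,20]])
            pts=np.c_[(130-q[:,1])*2.3,(680-q[:,0])*2.3]
            cv2.polylines(w,[np.round(pts).astype(int)],True,(0,255,0),1)
        for yc in(117,39,-39,-117):
            q=r2w(r,[[36,yc+36,20],[-36,yc+36,20],[-36,yc-36,20],[36,yc-36,20]])
            pts=np.c_[(130-q[:,1])*2.3,(680-q[:,0])*2.3]
            cv2.polylines(w,[np.round(pts).astype(int)],True,(0,0,255),1)
    cv2.imwrite(f"pics/o_{cam}2.png",w[:600]) 
    out.append(w)
E
```

```text
(no output)
```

View pics/o_top2.png

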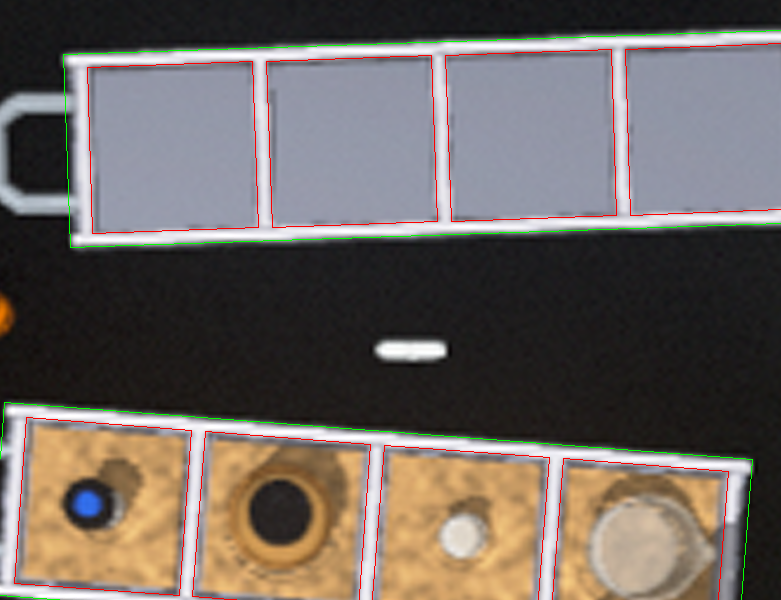

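View pics/o_scene2.png

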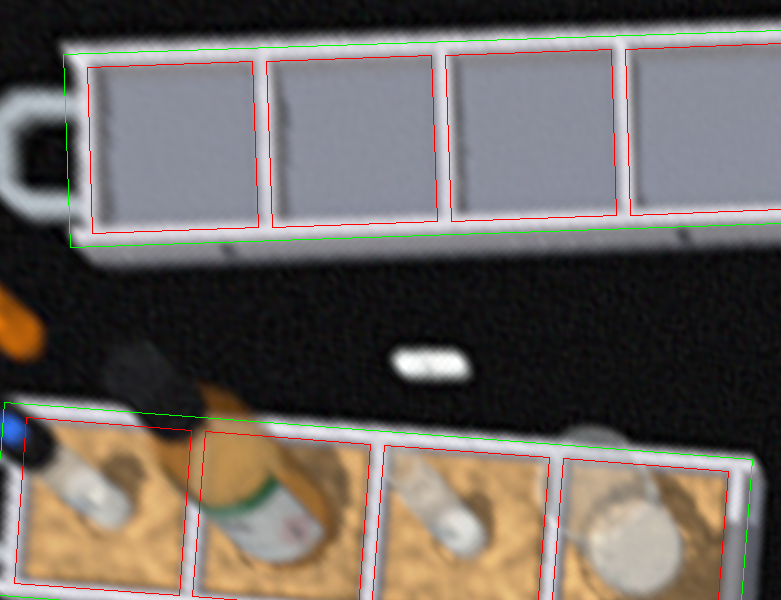

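```bash
sed -i 's/^SRC=.*/SRC=(451.7,-31.6,-0.0755); TGT=(620.8,-62.3,0.0335)/' h.py
python3 - <<'E'
from h import *
for n,r in(("S",SRC),("T",TGT)): print(n,r2w(r,[[0,y,0] for y in(117,39,-39,-117)]).round(1)[:,:2].tolist())
im=cv2.imread("pics/a_top.png")
N=["capped","bottle","open","beaker"];Z=[72,114,70,66]; D=[21,26,20,45]
c=r2w(SRC,[[0,y,0] for y in(117,39,-39,-117)])
tiles=[]
for i in range(4):
    x,y=c[i,:2]; w=warp(im,"top",Z[i],x-40,x+40,y-40,y+40,4.8)
    w=cv2.resize(w,(384,384)); cv2.circle(w,(192,192),int(D[i]/2*4.8),(0,255,0),1)
    tiles.append(cv2.resize(w,(300,300)))
cv2.imwrite("pics/tiles.png",np.vstack([np.hstack(tiles[:2]),np.hstack(tiles[2:])]))
E
```

```text
S [[460.5, 85.1], [454.6, 7.3], [448.8, -70.5], [442.9, -148.3]]
T [[616.9, 54.6], [619.5, -23.3], [622.1, -101.3], [624.7, -179.2]]
```

View pics/tiles.png

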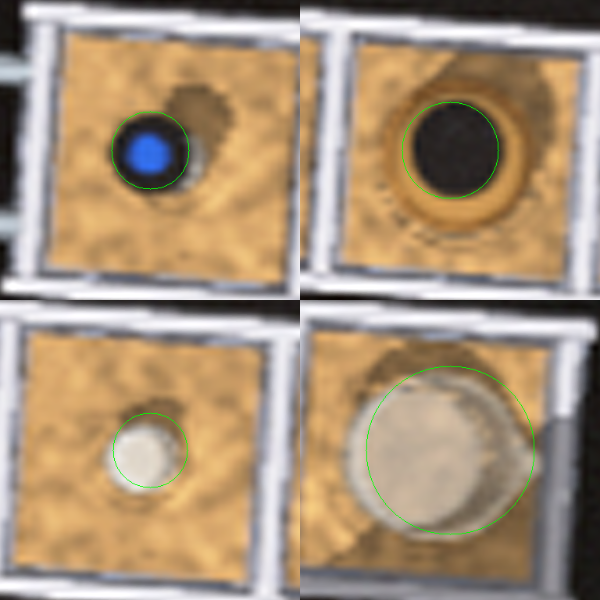

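```bash
cat > go.py <<'E'
import sys
from h import *
from rig import status
def goto(x,y,z,yaw,s=None):
    s=s or status.get_state(); Rc=R.from_quat(s["tcp_rot"])
    c,sn=np.cos(yaw),np.sin(yaw)
    Rt=R.from_matrix(np.array([[-sn,c,0],[c,sn,0],[0,0,-1]]).T) # cols: tool x,y,z ; tool y along yaw
    M=np.column_stack([[ -sn,c,0],[c,sn,0],[0,0,-1]])
    Rt=R.from_matrix(M)
    t=Rc.inv().apply(np.array([x,y,z])-s["tool_pos"]); r=np.degrees((Rc.inv()*Rt).as_rotvec())
    return t.round(1).tolist(),r.round(1).tolist()
if __name__=="__main__":
    s=status.get_state(); print("t",round(s["time"],2),"tcp",s["tool_pos"].round(1),"F",s["force"].round(1),"g",round(s["grip_width"],3),"q",s["q"].round(2))
    for a in sys.argv[1:]:
        v=[float(k) for k in a.split(",")]; print(a,*goto(*v,s=s))
E
python3 go.py 500,-250,200,-0.0755 460,85,150,-0.0755
```

```text
t 0.6 tcp [ 214.2 -613.7  231.3] F [-0.3 -0.8 -0.7] g 0.999 q [-1.28  0.48  1.6  -0.    1.07 -0.05]
500,-250,200,-0.0755 [389.7, -249.2, 31.3] [0.0, 0.0, -66.4]
460,85,150,-0.0755 [462.3, -578.7, 81.3] [0.0, 0.0, -66.4]
```

Emit:
move_arm:
  targets:
    - [0,[39,-25,3],[0,0,-7]]
    - [0,[78,-50,6],[0,0,-14]]
    - [0,[117,-75,9],[0,0,-21]]
    - [0,[156,-100,12],[0,0,-28]]
    - [0,[195,-125,15],[0,0,-35]]
    - [0,[234,-150,18],[0,0,-42]]
    - [0,[273,-175,21],[0,0,-49]]
    - [0,[312,-200,24],[0,0,-56]]
    - [0,[351,-225,27],[0,0,-63]]
    - [0,[390,-249,31],[0,0,-66.4]]
    - [0,[390,-249,31],[0,0,-66.4]]
    - [0,[390,-249,31],[0,0,-66.4]]
  squeeze: 25

```text
time: 1.8
tool_pos: [500.8, -249.1, 200.2]
tcp_rot: [0.733, 0.68, -0.0, -0.0]
force: [0.3, -0.3, 0.8]
grip_width: 1.002
```

```bash
python3 go.py 460,85,150,-0.0755 460,85,100,-0.0755 460,85,40,-0.0755
```

```text
t 1.8 tcp [ 500.8 -249.1  200.2] F [ 0.3 -0.3  0.8] g 1.002 q [-0.52  0.39  1.84 -0.    0.91 -0.44]
460,85,150,-0.0755 [330.2, -65.4, 50.2] [-0.0, 0.0, 0.1]
460,85,100,-0.0755 [330.2, -65.4, 100.2] [-0.0, 0.0, 0.1]
460,85,40,-0.0755 [330.2, -65.4, 160.2] [-0.0, 0.0, 0.1]
```

Emit:
move_arm:
  targets:
    - [0,[45,-9,7],[0,0,0]]
    - [0,[90,-18,14],[0,0,0]]
    - [0,[135,-27,21],[0,0,0]]
    - [0,[180,-36,28],[0,0,0]]
    - [0,[225,-45,35],[0,0,0]]
    - [0,[270,-54,42],[0,0,0]]
    - [0,[315,-63,48],[0,0,0]]
    - [0,[330,-65.4,60],[0,0,0]]
    - [0,[330,-65.4,80],[0,0,0]]
    - [0,[330,-65.4,100],[0,0,0]]
    - [0,[330,-65.4,100],[0,0,0]]

```text
time: 2.9
tool_pos: [459.0, 82.9, 98.8]
tcp_rot: [0.734, 0.679, -0.001, -0.001]
force: [-0.1, -0.2, 0.5]
grip_width: 1.002
```

```bash
python3 go.py 460,85,30,-0.0755; python3 - <<'E'
from h import *
from rig import read_camera
a=read_camera("scene");cv2.imwrite("pics/b1.png",cv2.resize(a[100:300,120:380],None,fx=3,fy=3,interpolation=2))
E
```

```text
t 2.9 tcp [459.   82.9  98.8] F [-0.1 -0.2  0.5] g 1.002 q [ 0.11  0.43  2.13 -0.    0.59  0.19]
460,85,30,-0.0755 [2.2, 1.0, 68.8] [-0.2, 0.0, -0.1]
```

View pics/b1.png

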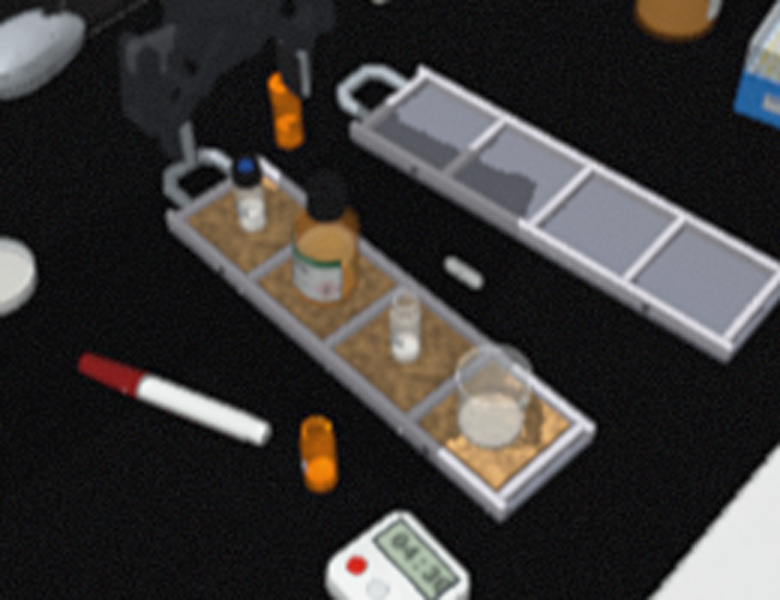

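Emit:
move_arm:
  targets:
    - [0,[1,0.5,15],[0,0,0]]
    - [0,[2,1,30],[0,0,0]]
    - [0,[2,1,45],[0,0,0]]
    - [0,[2,1,60],[0,0,0]]
    - [0,[2,1,69],[0,0,0]]
    - [0,[2,1,69],[0,0,0]]
    - [0.4,[2,1,69],[0,0,0]]
    - [0.6,[2,1,69],[0,0,0]]
    - [0.7,[2,1,69],[0,0,0]]
    - [0.8,[2,1,69],[0,0,0]]
    - [0.9,[2,1,69],[0,0,0]]
    - [1,[2,1,69],[0,0,0]]

```text
time: 4.15
tool_pos: [461.6, 85.9, 31.7]
tcp_rot: [0.733, 0.68, 0.0, 0.0]
force: [-1.3, -0.6, 8.0]
grip_width: 0.226
```

```bash
python3 go.py; python3 - <<'E'
from h import *
from rig import read_camera
a=read_camera("scene");cv2.imwrite("pics/b2.png",cv2.resize(a[100:300,120:380],None,fx=3,fy=3,interpolation=2))
E
```

```text
t 4.15 tcp [461.6  85.9  31.7] F [-1.3 -0.6  8. ] g 0.226 q [0.12 0.56 2.16 0.   0.42 0.2 ]
```

View pics/b2.png

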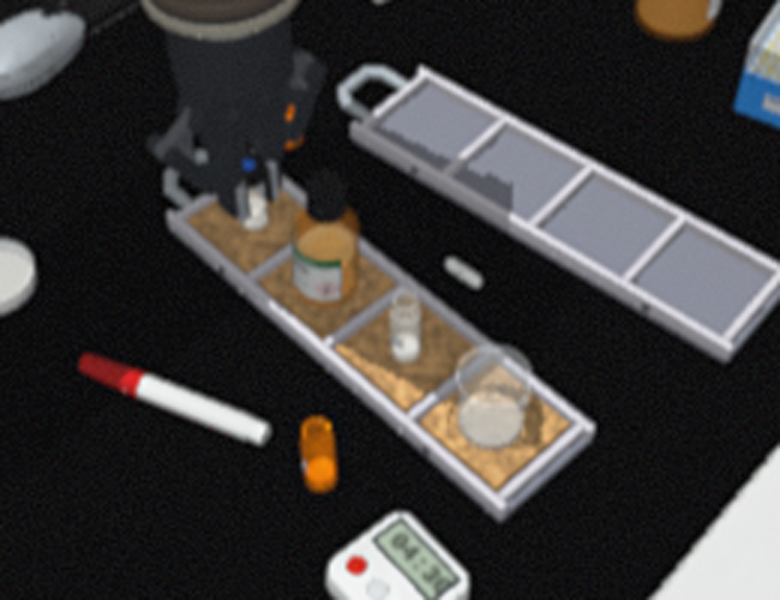

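Emit:
move_arm:
  targets:
    - [1,[0,0,0],[0,0,0]]
    - [1,[0,0,-4],[0,0,0]]
    - [1,[0,0,-15],[0,0,0]]
    - [1,[0,0,-35],[0,0,0]]
    - [1,[0,0,-60],[0,0,0]]
    - [1,[0,0,-85],[0,0,0]]
    - [1,[0,0,-105],[0,0,0]]
    - [1,[0,0,-115],[0,0,0]]
    - [1,[0,0,-118],[0,0,0]]

```text
time: 5.1
tool_pos: [461.9, 85.9, 150.6]
tcp_rot: [0.733, 0.68, 0.001, 0.001]
force: [-0.5, -0.2, -0.3]
grip_width: 0.224
```

```bash
python3 go.py 624.7,-179.2,145,0.0335 624.7,-179.2,60,0.0335
```

```text
t 5.1 tcp [461.9  85.9 150.6] F [-0.5 -0.2 -0.3] g 0.224 q [0.12 0.34 2.08 0.   0.71 0.2 ]
624.7,-179.2,145,0.0335 [-252.0, 182.4, 5.9] [0.1, -0.0, -6.3]
624.7,-179.2,60,0.0335 [-252.0, 182.3, 90.9] [0.1, -0.0, -6.3]
```

Emit:
move_arm:
  targets:
    - [1,[-12,9,0],[0,0,-0.3]]
    - [1,[-36,26,0],[0,0,-1]]
    - [1,[-64,46,0],[0,0,-1.6]]
    - [1,[-93,67,0],[0,0,-2.3]]
    - [1,[-122,88,0],[0,0,-3]]
    - [1,[-151,109,0],[0,0,-3.8]]
    - [1,[-180,130,0],[0,0,-4.5]]
    - [1,[-208,151,0],[0,0,-5.2]]
    - [1,[-232,168,0],[0,0,-5.8]]
    - [1,[-246,178,2],[0,0,-6.3]]
    - [1,[-252,182.4,6],[0,0,-6.3]]
    - [1,[-252,182.4,12],[0,0,-6.3]]

```text
time: 6.3
tool_pos: [623.9, -179.3, 136.4]
tcp_rot: [0.695, 0.719, -0.0, -0.0]
force: [-0.5, -0.5, -0.5]
grip_width: 0.224
```

```bash
python3 go.py 624.7,-179.2,28,0.0335
```

```text
t 6.3 tcp [ 623.9 -179.3  136.4] F [-0.5 -0.5 -0.5] g 0.224 q [-0.33  0.58  1.68  0.    0.88 -0.36]
624.7,-179.2,28,0.0335 [0.0, 0.9, 108.4] [-0.0, -0.0, -0.0]
```

Emit:
move_arm:
  targets:
    - [1,[0,0.9,12],[0,0,0]]
    - [1,[0,0.9,32],[0,0,0]]
    - [1,[0,0.9,54],[0,0,0]]
    - [1,[0,0.9,74],[0,0,0]]
    - [1,[0,0.9,88],[0,0,0]]
    - [1,[0,0.9,95],[0,0,0]]
    - [1,[0,0.9,98],[0,0,0]]
    - [1,[0,0.9,98],[0,0,0]]
    - [1,[0,0.9,98],[0,0,0]]

```text
time: 7.2
tool_pos: [625.4, -179.4, 40.0]
tcp_rot: [0.695, 0.719, 0.0, 0.0]
force: [0.1, -0.0, 0.1]
grip_width: 0.219
```

```bash
python3 go.py 624.7,-179.2,28,0.0335;python3 - <<'E'
from h import *
from rig import read_camera
a=read_camera("scene");cv2.imwrite("pics/b3.png",cv2.resize(a[100:300,160:420],None,fx=3,fy=3,interpolation=2))
E
```

```text
t 7.2 tcp [ 625.4 -179.4   40. ] F [ 0.1 -0.   0.1] g 0.219 q [-0.33  0.7   1.73  0.    0.7  -0.36]
624.7,-179.2,28,0.0335 [0.2, -0.8, 12.0] [0.1, 0.0, 0.0]
```

View pics/b3.png

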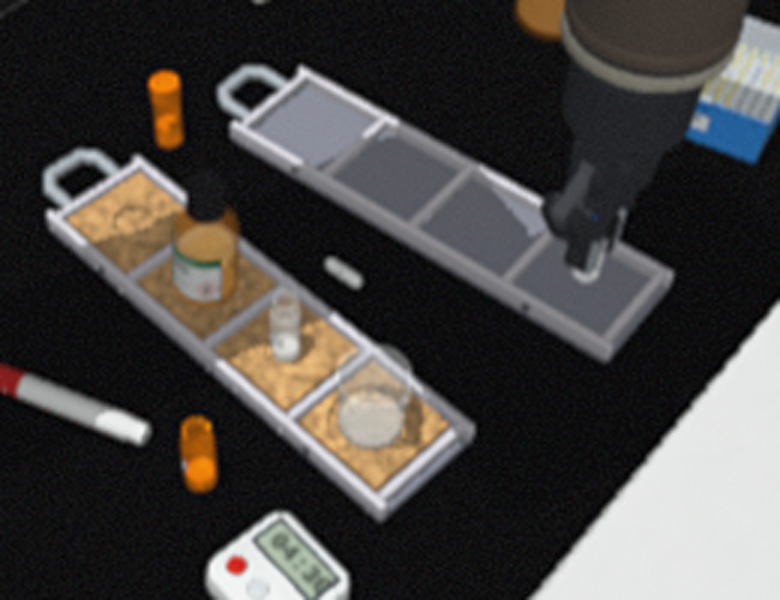

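Emit:
move_arm:
  targets:
    - [1,[0,-0.4,4],[0,0,0]]
    - [1,[0,-0.4,7],[0,0,0]]
    - [1,[0,-0.4,9],[0,0,0]]
    - [1,[0,-0.4,10],[0,0,0]]
    - [1,[0,-0.4,10],[0,0,0]]

```text
time: 7.75
tool_pos: [624.5, -179.2, 29.1]
tcp_rot: [0.695, 0.719, -0.0, -0.0]
force: [-0.2, -0.8, -0.2]
grip_width: 0.22
```

```bash
python3 go.py
```

```text
t 7.75 tcp [ 624.5 -179.2   29.1] F [-0.2 -0.8 -0.2] g 0.22 q [-0.33  0.72  1.74  0.    0.68 -0.36]
```

Emit:
move_arm:
  targets:
    - [1,[0,0,0.5],[0,0,0]]
    - [1,[0,0,1],[0,0,0]]
    - [1,[0,0,1],[0,0,0]]

```text
time: 8.05
tool_pos: [624.6, -179.2, 28.3]
tcp_rot: [0.695, 0.719, 0.0, 0.0]
force: [0.1, -0.6, -0.6]
grip_width: 0.224
```

```bash
python3 go.py
```

```text
t 8.05 tcp [ 624.6 -179.2   28.3] F [ 0.1 -0.6 -0.6] g 0.224 q [-0.33  0.72  1.74 -0.    0.68 -0.36]
```

Emit:
move_arm:
  targets:
    - [1,[0,0,0.5],[0,0,0]]
    - [1,[0,0,1],[0,0,0]]
    - [1,[0,0,1],[0,0,0]]

```text
time: 8.35
tool_pos: [624.7, -179.3, 27.7]
tcp_rot: [0.695, 0.719, 0.0, 0.0]
force: [-1.7, 0.4, 7.2]
grip_width: 0.221
```

```bash
python3 go.py
```

```text
t 8.35 tcp [ 624.7 -179.3   27.7] F [-1.7  0.4  7.2] g 0.221 q [-0.33  0.72  1.74  0.    0.68 -0.36]
```

Emit:
move_arm:
  targets:
    - [0.7,[0,0,-0.4],[0,0,0]]
    - [0.6,[0,0,-0.4],[0,0,0]]
    - [0.4,[0,0,-0.4],[0,0,0]]
    - [0.2,[0,0,-0.4],[0,0,0]]
    - [0,[0,0,-0.4],[0,0,0]]
    - [0,[0,0,-2],[0,0,0]]
    - [0,[0,0,-20],[0,0,0]]
    - [0,[0,0,-50],[0,0,0]]
    - [0,[0,0,-85],[0,0,0]]
    - [0,[0,0,-115],[0,0,0]]
    - [0,[0,0,-130],[0,0,0]]

```text
time: 9.45
tool_pos: [625.7, -179.6, 160.2]
tcp_rot: [0.695, 0.719, 0.001, 0.001]
force: [0.7, -0.6, -0.2]
grip_width: 1.002
```

```bash
python3 go.py 454.6,6,170,-0.0755;python3 - <<'E'
from h import *
from rig import read_camera
a=read_camera("scene");cv2.imwrite("pics/b4.png",cv2.resize(a[100:300,160:420],None,fx=3,fy=3,interpolation=2))
E
```

```text
t 9.45 tcp [ 625.7 -179.6  160.2] F [ 0.7 -0.6 -0.2] g 1.002 q [-0.33  0.55  1.66  0.    0.92 -0.36]
454.6,6,170,-0.0755 [191.3, -164.7, -10.6] [0.2, 0.1, 6.3]
```

View pics/b4.png

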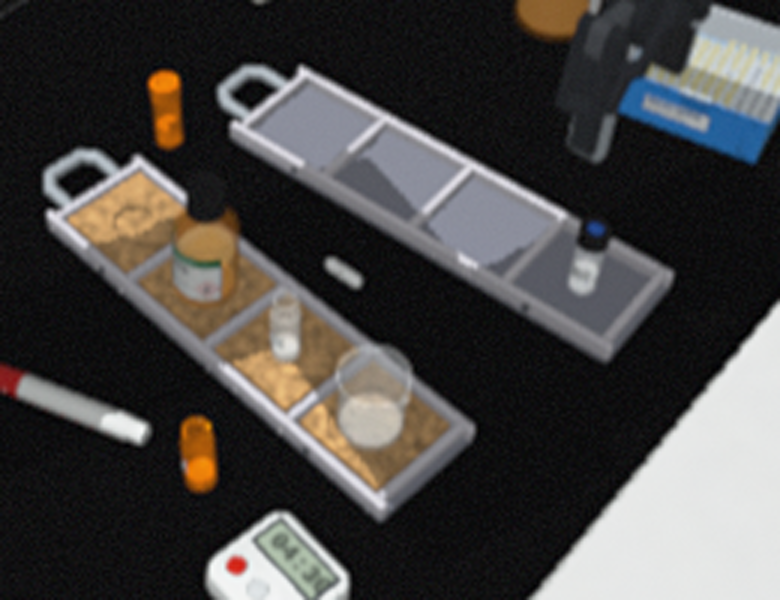

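Emit:
move_arm:
  targets:
    - [0,[30,-26,-5],[0,0,1]]
    - [0,[62,-54,-10],[0,0,2]]
    - [0,[95,-82,-10],[0,0,3]]
    - [0,[128,-110,-10],[0,0,4]]
    - [0,[160,-138,-10],[0,0,5]]
    - [0,[183,-158,-10],[0,0,6.3]]
    - [0,[191,-164.7,0],[0,0,6.3]]
    - [0,[191,-164.7,10],[0,0,6.3]]
    - [0,[191,-164.7,20],[0,0,6.3]]
    - [0,[191,-164.7,20],[0,0,6.3]]

```text
time: 10.5
tool_pos: [453.3, 5.6, 135.7]
tcp_rot: [0.734, 0.68, -0.001, -0.001]
force: [-0.7, -0.8, 0.4]
grip_width: 0.996
```

```bash
python3 go.py 454.6,6.2,84,-0.0755
```

```text
t 10.5 tcp [453.3   5.6 135.7] F [-0.7 -0.8  0.4] g 0.996 q [-0.05  0.35  2.13 -0.    0.66  0.02]
454.6,6.2,84,-0.0755 [0.7, 1.3, 51.7] [-0.1, 0.0, -0.1]
```

Emit:
move_arm:
  targets:
    - [0,[0.3,0.5,12],[0,0,0]]
    - [0,[0.3,0.5,26],[0,0,0]]
    - [0,[0.3,0.5,40],[0,0,0]]
    - [0,[0.3,0.5,49],[0,0,0]]
    - [0,[0.3,0.5,49],[0,0,0]]
    - [0,[0.3,0.5,49],[0,0,0]]
    - [0,[0.3,0.5,49],[0,0,0]]

```text
time: 11.2
tool_pos: [454.5, 6.2, 88.8]
tcp_rot: [0.734, 0.68, 0.0, 0.0]
force: [-0.4, 0.1, 0.1]
grip_width: 1.002
```

```bash
python3 go.py 454.6,6.2,84,-0.0755;python3 - <<'E'
from h import *
from rig import read_camera
a=read_camera("scene");cv2.imwrite("pics/b5.png",cv2.resize(a[100:300,160:420],None,fx=3,fy=3,interpolation=2))
E
```

```text
t 11.2 tcp [454.5   6.2  88.8] F [-0.4  0.1  0.1] g 1.002 q [-0.05  0.44  2.16 -0.    0.54  0.02]
454.6,6.2,84,-0.0755 [0.0, 0.1, 4.8] [0.0, 0.0, -0.0]
```

View pics/b5.png

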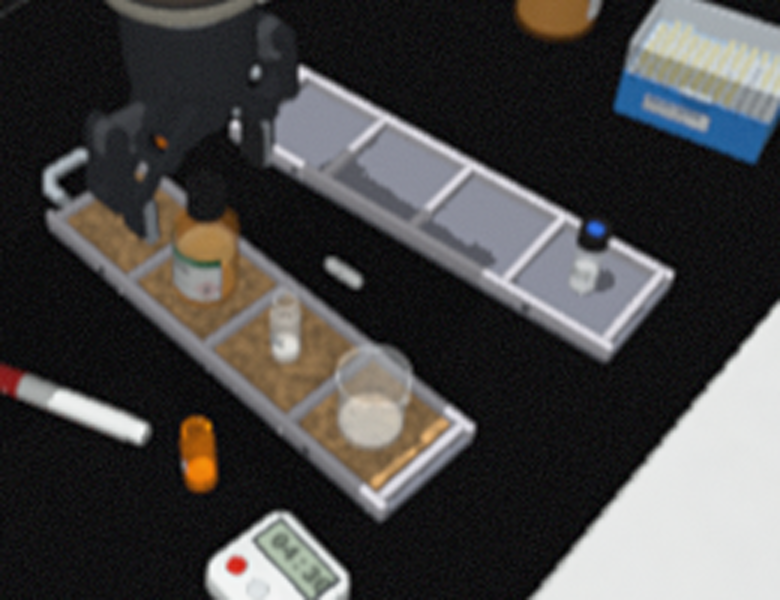

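Emit:
move_arm:
  targets:
    - [0,[0,0,4.8],[0,0,0]]
    - [0.3,[0,0,4.8],[0,0,0]]
    - [0.5,[0,0,4.8],[0,0,0]]
    - [0.6,[0,0,4.8],[0,0,0]]
    - [0.7,[0,0,4.8],[0,0,0]]
    - [0.8,[0,0,4.8],[0,0,0]]
    - [0.9,[0,0,4.8],[0,0,0]]
    - [1,[0,0,4.8],[0,0,0]]
    - [1,[0,0,4.8],[0,0,0]]
  squeeze: 45

```text
time: 12.15
tool_pos: [454.4, 6.4, 83.8]
tcp_rot: [0.733, 0.68, 0.0, 0.0]
force: [-0.2, -0.4, 5.2]
grip_width: 0.37
```

```bash
python3 go.py;python3 - <<'E'
from h import *
from rig import read_camera
a=read_camera("scene");cv2.imwrite("pics/b6.png",cv2.resize(a[100:300,160:420],None,fx=3,fy=3,interpolation=2))
E
```

```text
t 12.15 tcp [454.4   6.4  83.8] F [-0.2 -0.4  5.2] g 0.37 q [-0.05  0.45  2.17  0.    0.53  0.02]
```

View pics/b6.png

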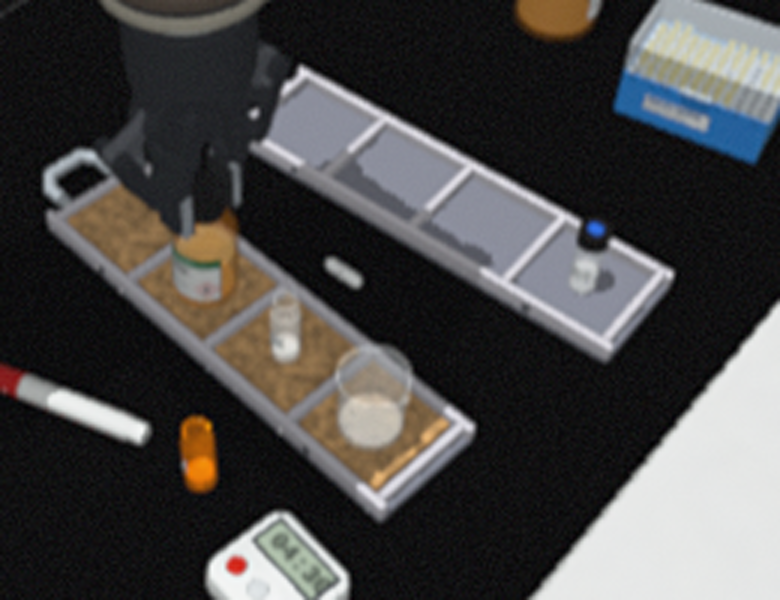

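Emit:
move_arm:
  targets:
    - [1,[0,0,0],[0,0,0]]
    - [1,[0,0,0],[0,0,0]]

```text
time: 12.4
tool_pos: [454.4, 6.3, 83.8]
tcp_rot: [0.734, 0.68, 0.0, 0.0]
force: [0.1, -0.5, 4.6]
grip_width: 0.368
```

Emit:
move_arm:
  targets:
    - [0.6,[0,0,0],[0,0,0]]
    - [0.45,[0,0,0],[0,0,0]]
    - [0.4,[0,0,-3],[0,0,0]]
    - [0.4,[0,0,-7],[0,0,0]]
    - [0.4,[0,0,-7],[0,0,0]]
    - [0.6,[0,0,-7],[0,0,0]]
    - [0.7,[0,0,-7],[0,0,0]]
    - [0.8,[0,0,-7],[0,0,0]]
    - [1,[0,0,-7],[0,0,0]]
    - [1,[0,0,-7],[0,0,0]]
    - [1,[0,0,-7],[0,0,0]]

```text
time: 13.5
tool_pos: [454.5, 6.3, 90.7]
tcp_rot: [0.733, 0.68, 0.0, 0.0]
force: [-0.2, 0.4, 6.6]
grip_width: 0.315
```

```bash
python3 go.py;python3 - <<'E'
from h import *
from rig import read_camera
a=read_camera("scene");cv2.imwrite("pics/b7.png",cv2.resize(a[130:230,200:330],None,fx=6,fy=6,interpolation=2))
E
```

```text
t 13.5 tcp [454.5   6.3  90.7] F [-0.2  0.4  6.6] g 0.315 q [-0.05  0.43  2.16  0.    0.54  0.02]
```

View pics/b7.png

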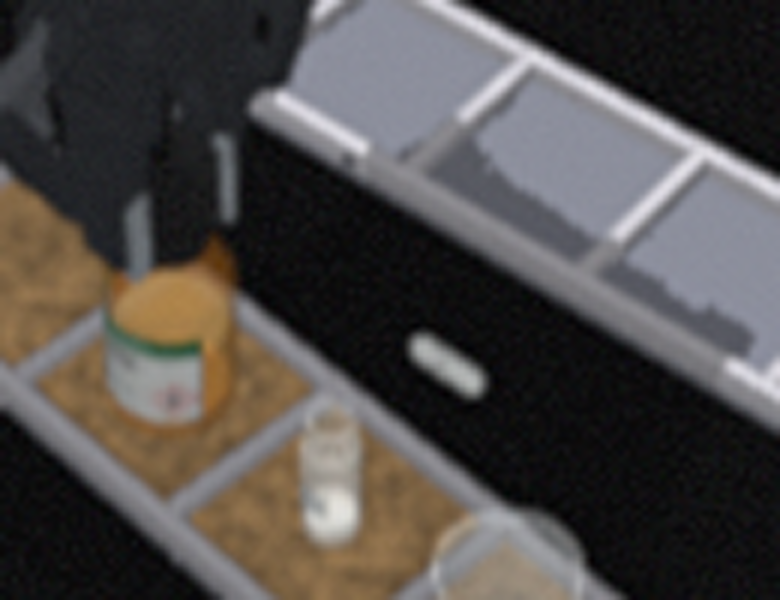

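Emit:
move_arm:
  targets:
    - [0.6,[0,0,0],[0,0,0]]
    - [0.5,[0,0,-1],[0,0,0]]
    - [0.5,[0,0,-3],[0,0,0]]
    - [0.6,[0,0,-3],[0,0,0]]
    - [0.7,[0,0,-3],[0,0,0]]
    - [0.8,[0,0,-3],[0,0,0]]
    - [1,[0,0,-3],[0,0,0]]
    - [1,[0,0,-3],[0,0,0]]
    - [1,[0,0,-3],[0,0,0]]

```text
time: 14.45
tool_pos: [454.5, 6.3, 93.7]
tcp_rot: [0.734, 0.68, 0.0, 0.0]
force: [0.3, 0.6, 6.1]
grip_width: 0.293
```

```bash
python3 go.py
```

```text
t 14.45 tcp [454.5   6.3  93.7] F [0.3 0.6 6.1] g 0.293 q [-0.05  0.43  2.16  0.    0.55  0.02]
```

Emit:
move_arm:
  targets:
    - [1,[0,0,-2],[0,0,0]]
    - [1,[0,0,-8],[0,0,0]]
    - [1,[0,0,-20],[0,0,0]]
    - [1,[0,0,-38],[0,0,0]]
    - [1,[0,0,-56],[0,0,0]]
    - [1,[0,0,-74],[0,0,0]]
    - [1,[0,0,-84],[0,0,0]]
    - [1,[0,0,-88],[0,0,0]]
    - [1,[0,0,-88],[0,0,0]]

```text
time: 15.35
tool_pos: [454.1, 6.3, 181.7]
tcp_rot: [0.734, 0.68, 0.0, 0.0]
force: [0.6, -0.8, -1.4]
grip_width: 0.291
```

```bash
python3 go.py 622.1,-101.3,182,0.0335;python3 - <<'E'
from h import *
from rig import read_camera
a=read_camera("scene");cv2.imwrite("pics/b8.png",cv2.resize(a[100:300,160:420],None,fx=3,fy=3,interpolation=2))
E
```

```text
t 15.35 tcp [454.1   6.3 181.7] F [ 0.6 -0.8 -1.4] g 0.291 q [-0.05  0.28  2.08  0.    0.78  0.02]
622.1,-101.3,182,0.0335 [-94.5, 175.7, -0.2] [0.0, -0.0, -6.3]
```

View pics/b8.png

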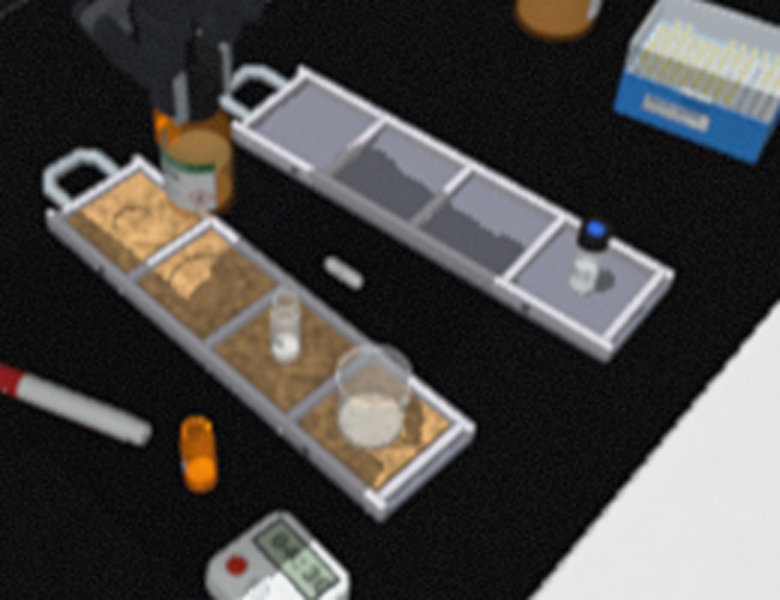

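Emit:
move_arm:
  targets:
    - [1,[-4,7,0],[0,0,-0.3]]
    - [1,[-13,24,0],[0,0,-1]]
    - [1,[-24,45,0],[0,0,-1.8]]
    - [1,[-36,67,0],[0,0,-2.6]]
    - [1,[-48,89,0],[0,0,-3.4]]
    - [1,[-60,111,0],[0,0,-4.2]]
    - [1,[-72,133,0],[0,0,-5]]
    - [1,[-83,154,0],[0,0,-5.7]]
    - [1,[-91,169,0],[0,0,-6.3]]
    - [1,[-94.5,175.7,0],[0,0,-6.3]]
    - [1,[-94.5,175.7,0],[0,0,-6.3]]
    - [1,[-94.5,175.7,0],[0,0,-6.3]]

```text
time: 16.6
tool_pos: [621.2, -101.0, 180.9]
tcp_rot: [0.695, 0.719, -0.0, -0.001]
force: [0.3, 0.4, -1.3]
grip_width: 0.291
```

```bash
python3 go.py 622.1,-101.3,94,0.0335
```

```text
t 16.6 tcp [ 621.2 -101.   180.9] F [ 0.3  0.4 -1.3] g 0.291 q [-0.21  0.5   1.69  0.    0.94 -0.24]
622.1,-101.3,94,0.0335 [-0.4, 1.0, 86.9] [-0.1, -0.0, 0.0]
```

Emit:
move_arm:
  targets:
    - [1,[0,0.5,8],[0,0,0]]
    - [1,[0,0.5,24],[0,0,0]]
    - [1,[0,0.5,42],[0,0,0]]
    - [1,[0,0.5,60],[0,0,0]]
    - [1,[0,0.5,74],[0,0,0]]
    - [1,[0,0.5,82],[0,0,0]]
    - [1,[0,0.5,86],[0,0,0]]
    - [1,[0,0.5,87],[0,0,0]]
    - [1,[0,0.5,87],[0,0,0]]

```text
time: 17.5
tool_pos: [622.9, -101.3, 94.9]
tcp_rot: [0.695, 0.719, 0.0, 0.0]
force: [0.1, 0.4, -0.6]
grip_width: 0.291
```

```bash
python3 go.py
```

```text
t 17.5 tcp [ 622.9 -101.3   94.9] F [ 0.1  0.4 -0.6] g 0.291 q [-0.21  0.61  1.76  0.    0.78 -0.24]
```

Settle and creep down to near contact (expected 89.7).

Emit:
move_arm:
  targets:
    - [1,[0,-0.5,2],[0,0,0]]
    - [1,[0,-0.5,3.2],[0,0,0]]
    - [1,[0,-0.5,3.7],[0,0,0]]
    - [1,[0,-0.5,4.2],[0,0,0]]
    - [1,[0,-0.5,4.2],[0,0,0]]

```text
time: 18.0
tool_pos: [622.1, -101.3, 90.3]
tcp_rot: [0.695, 0.719, -0.0, -0.0]
force: [0.4, -0.2, -1.1]
grip_width: 0.291
```

Emit:
move_arm:
  targets:
    - [1,[0,0,0.4],[0,0,0]]
    - [1,[0,0,0.7],[0,0,0]]
    - [1,[0,0,0.7],[0,0,0]]

```text
time: 18.3
tool_pos: [622.3, -101.3, 89.8]
tcp_rot: [0.695, 0.719, 0.0, 0.0]
force: [0.4, 1.0, 2.7]
grip_width: 0.292
```

Emit:
move_arm:
  targets:
    - [0.66,[0,0,0],[0,0,0]]
    - [0.55,[0,0,0],[0,0,0]]
    - [0.4,[0,0,0],[0,0,0]]
    - [0.2,[0,0,0],[0,0,0]]
    - [0,[0,0,0],[0,0,0]]
    - [0,[0,0,-2],[0,0,0]]
    - [0,[0,0,-20],[0,0,0]]
    - [0,[0,0,-40],[0,0,0]]
    - [0,[0,0,-60],[0,0,0]]
    - [0,[0,0,-70],[0,0,0]]
  squeeze: 25

```text
time: 19.3
tool_pos: [622.8, -101.4, 161.3]
tcp_rot: [0.695, 0.719, 0.001, 0.001]
force: [0.2, 0.0, -0.4]
grip_width: 1.0
```

```bash
python3 go.py 448,-69.5,120,-0.0755;python3 - <<'E'
from h import *
from rig import read_camera
a=read_camera("scene");cv2.imwrite("pics/b9.png",cv2.resize(a[100:300,160:420],None,fx=3,fy=3,interpolation=2))
E
```

```text
t 19.3 tcp [ 622.8 -101.4  161.3] F [ 0.2  0.  -0.4] g 1.0 q [-0.21  0.53  1.71  0.    0.9  -0.24]
448,-69.5,120,-0.0755 [37.8, -173.7, 41.0] [0.1, 0.0, 6.3]
```

View pics/b9.png

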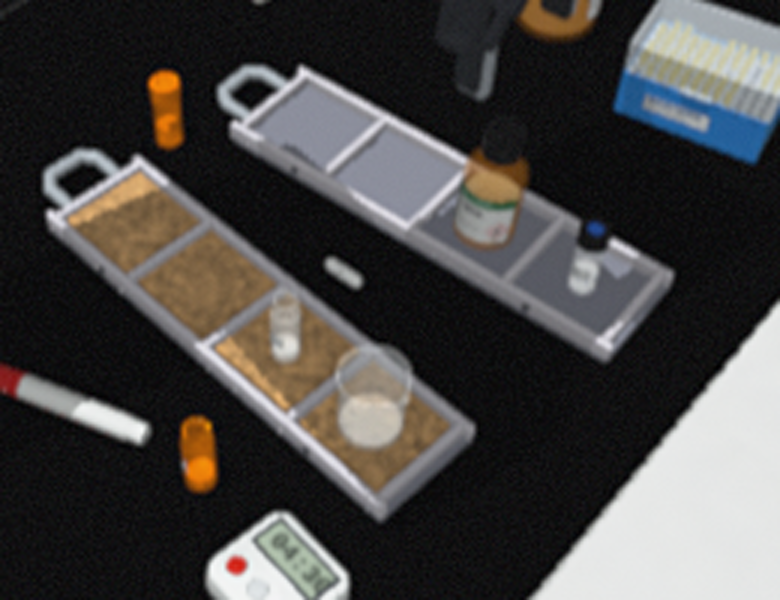

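Emit:
move_arm:
  targets:
    - [0,[4,-20,0],[0,0,0.7]]
    - [0,[11,-50,0],[0,0,1.8]]
    - [0,[18,-85,0],[0,0,3]]
    - [0,[26,-120,5],[0,0,4.4]]
    - [0,[33,-152,15],[0,0,5.5]]
    - [0,[37,-169,28],[0,0,6.3]]
    - [0,[37.8,-173.7,38],[0,0,6.3]]
    - [0,[37.8,-173.7,41],[0,0,6.3]]
    - [0,[37.8,-173.7,41],[0,0,6.3]]
    - [0,[37.8,-173.7,41],[0,0,6.3]]

```text
time: 20.35
tool_pos: [447.9, -69.5, 118.7]
tcp_rot: [0.733, 0.68, 0.0, 0.0]
force: [-0.2, 0.3, 0.9]
grip_width: 1.0
```

```bash
python3 go.py 448,-69.8,28,-0.0755
```

```text
t 20.35 tcp [447.9 -69.5 118.7] F [-0.2  0.3  0.9] g 1.0 q [-0.22  0.38  2.14 -0.    0.62 -0.14]
448,-69.8,28,-0.0755 [-0.2, 0.0, 90.7] [0.0, 0.0, -0.0]
```

Emit:
move_arm:
  targets:
    - [0,[0,0,15],[0,0,0]]
    - [0,[0,0,35],[0,0,0]]
    - [0,[0,0,55],[0,0,0]]
    - [0,[0,0,75],[0,0,0]]
    - [0,[0,0,86],[0,0,0]]
    - [0,[0,0,89],[0,0,0]]
    - [0.4,[0,0,89],[0,0,0]]
    - [0.6,[0,0,89],[0,0,0]]
    - [0.7,[0,0,89],[0,0,0]]
    - [0.8,[0,0,89],[0,0,0]]
    - [0.9,[0,0,89],[0,0,0]]
    - [1,[0,0,89],[0,0,0]]

```text
time: 21.55
tool_pos: [447.5, -69.4, 30.1]
tcp_rot: [0.733, 0.68, 0.0, 0.0]
force: [-1.0, 0.1, 8.4]
grip_width: 0.223
```

Emit:
move_arm:
  targets:
    - [1,[0,0,0],[0,0,0]]
    - [1,[0,0,0],[0,0,0]]

```text
time: 21.75
tool_pos: [447.5, -69.5, 30.1]
tcp_rot: [0.733, 0.68, 0.0, 0.0]
force: [-0.5, 1.0, 8.4]
grip_width: 0.22
```

```bash
python3 go.py;python3 - <<'E'
from h import *
from rig import read_camera
a=read_camera("scene");cv2.imwrite("pics/b10.png",cv2.resize(a[100:300,160:420],None,fx=3,fy=3,interpolation=2))
E
```

```text
t 21.75 tcp [447.5 -69.5  30.1] F [-0.5  1.   8.4] g 0.22 q [-0.22  0.55  2.2  -0.    0.39 -0.14]
```

View pics/b10.png

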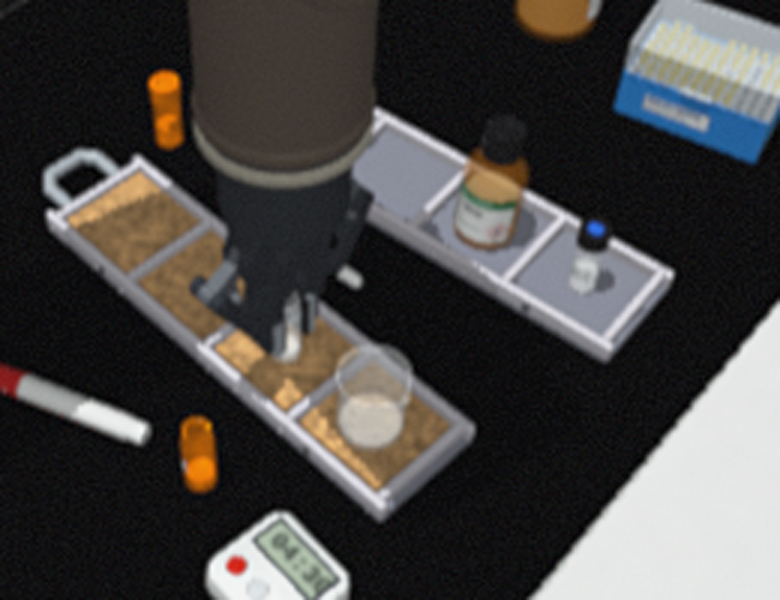

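Emit:
move_arm:
  targets:
    - [1,[0,0,-1],[0,0,0]]
    - [1,[0,0,-5],[0,0,0]]
    - [1,[0,0,-18],[0,0,0]]
    - [1,[0,0,-40],[0,0,0]]
    - [1,[0,0,-65],[0,0,0]]
    - [1,[0,0,-90],[0,0,0]]
    - [1,[0,0,-108],[0,0,0]]
    - [1,[0,0,-117],[0,0,0]]
    - [1,[0,0,-120],[0,0,0]]
    - [1,[0,0,-120],[0,0,0]]

```text
time: 22.8
tool_pos: [447.1, -69.4, 149.5]
tcp_rot: [0.733, 0.68, 0.0, 0.0]
force: [-0.5, -0.1, -0.5]
grip_width: 0.224
```

```bash
python3 go.py 619.5,-23.3,140,0.0335
```

```text
t 22.8 tcp [447.1 -69.4 149.5] F [-0.5 -0.1 -0.5] g 0.224 q [-0.22  0.33  2.12 -0.    0.7  -0.14]
619.5,-23.3,140,0.0335 [59.0, 168.4, 9.5] [0.0, 0.0, -6.3]
```

Emit:
move_arm:
  targets:
    - [1,[3,8,0],[0,0,-0.3]]
    - [1,[9,25,0],[0,0,-1]]
    - [1,[16,46,0],[0,0,-1.8]]
    - [1,[24,68,0],[0,0,-2.6]]
    - [1,[31,89,0],[0,0,-3.4]]
    - [1,[39,111,0],[0,0,-4.2]]
    - [1,[46,132,0],[0,0,-5]]
    - [1,[53,151,0],[0,0,-5.7]]
    - [1,[57.5,164,2],[0,0,-6.3]]
    - [1,[59,168.4,7],[0,0,-6.3]]
    - [1,[59,168.4,9.5],[0,0,-6.3]]
    - [1,[59,168.4,9.5],[0,0,-6.3]]

```text
time: 24.0
tool_pos: [618.3, -23.4, 139.1]
tcp_rot: [0.695, 0.719, -0.001, -0.001]
force: [-0.9, 0.2, -0.7]
grip_width: 0.218
```

```bash
python3 go.py 619.5,-23.3,31,0.0335
```

```text
t 24.0 tcp [618.3 -23.4 139.1] F [-0.9  0.2 -0.7] g 0.218 q [-0.09  0.54  1.75 -0.    0.85 -0.12]
619.5,-23.3,31,0.0335 [0.0, 1.5, 108.1] [-0.1, -0.0, 0.0]
```

Emit:
move_arm:
  targets:
    - [1,[0,0.5,10],[0,0,0]]
    - [1,[0,0.5,30],[0,0,0]]
    - [1,[0,0.5,52],[0,0,0]]
    - [1,[0,0.5,74],[0,0,0]]
    - [1,[0,0.5,92],[0,0,0]]
    - [1,[0,0.5,102],[0,0,0]]
    - [1,[0,0.5,107],[0,0,0]]
    - [1,[0,0.5,108],[0,0,0]]
    - [1,[0,0.5,108],[0,0,0]]
    - [1,[0,0.5,108],[0,0,0]]

```text
time: 25.0
tool_pos: [620.6, -23.4, 32.9]
tcp_rot: [0.695, 0.719, 0.0, 0.0]
force: [-0.5, -0.2, -0.3]
grip_width: 0.223
```

```bash
python3 go.py 619.5,-23.3,26.1,0.0335
```

```text
t 25.0 tcp [620.6 -23.4  32.9] F [-0.5 -0.2 -0.3] g 0.223 q [-0.09  0.69  1.81 -0.    0.64 -0.12]
619.5,-23.3,26.1,0.0335 [0.1, -1.1, 6.8] [0.1, 0.0, 0.0]
```

Emit:
move_arm:
  targets:
    - [1,[0,-0.6,2],[0,0,0]]
    - [1,[0,-0.6,3.5],[0,0,0]]
    - [1,[0,-0.6,4.5],[0,0,0]]
    - [1,[0,-0.6,5],[0,0,0]]
    - [1,[0,-0.6,5],[0,0,0]]

```text
time: 25.5
tool_pos: [619.5, -23.3, 27.0]
tcp_rot: [0.695, 0.719, -0.0, -0.0]
force: [-0.4, -0.5, -0.1]
grip_width: 0.225
```

Emit:
move_arm:
  targets:
    - [1,[0,0,0.5],[0,0,0]]
    - [1,[0,0,1],[0,0,0]]
    - [1,[0,0,1],[0,0,0]]

```text
time: 25.8
tool_pos: [619.5, -23.3, 26.2]
tcp_rot: [0.695, 0.719, 0.0, 0.0]
force: [-0.1, -0.6, 0.8]
grip_width: 0.221
```

Emit:
move_arm:
  targets:
    - [1,[0,0,0.3],[0,0,0]]
    - [1,[0,0,0.3],[0,0,0]]

```text
time: 26.0
tool_pos: [619.5, -23.4, 26.1]
tcp_rot: [0.695, 0.719, 0.0, 0.0]
force: [-1.8, -0.5, 6.7]
grip_width: 0.217
```

Emit:
move_arm:
  targets:
    - [0.72,[0,0,0],[0,0,0]]
    - [0.6,[0,0,0],[0,0,0]]
    - [0.4,[0,0,0],[0,0,0]]
    - [0.2,[0,0,0],[0,0,0]]
    - [0,[0,0,0],[0,0,0]]
    - [0,[0,0,-2],[0,0,0]]
    - [0,[0,0,-20],[0,0,0]]
    - [0,[0,0,-50],[0,0,0]]
    - [0,[0,0,-85],[0,0,0]]
    - [0,[0,0,-115],[0,0,0]]
    - [0,[0,0,-130],[0,0,0]]
    - [0,[0,0,-130],[0,0,0]]

```text
time: 27.2
tool_pos: [620.7, -23.4, 157.9]
tcp_rot: [0.695, 0.719, 0.001, 0.001]
force: [-0.2, 1.6, 0.4]
grip_width: 1.0
```

```bash
python3 go.py 441.8,-145,120,-0.0755;python3 - <<'E'
from h import *
from rig import read_camera
a=read_camera("scene");cv2.imwrite("pics/b11.png",cv2.resize(a[100:300,160:420],None,fx=3,fy=3,interpolation=2))
E
```

```text
t 27.2 tcp [620.7 -23.4 157.9] F [-0.2  1.6  0.4] g 1.0 q [-0.09  0.52  1.74  0.    0.88 -0.12]
441.8,-145,120,-0.0755 [-115.4, -183.0, 37.3] [0.2, 0.0, 6.3]
```

View pics/b11.png

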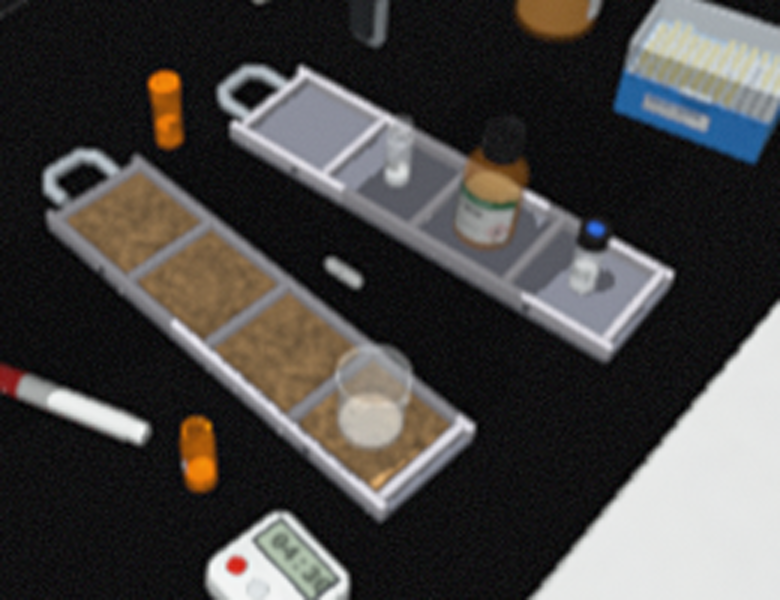

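Emit:
move_arm:
  targets:
    - [0,[-12,-19,0],[0,0,0.7]]
    - [0,[-32,-50,0],[0,0,1.8]]
    - [0,[-55,-87,0],[0,0,3]]
    - [0,[-78,-124,0],[0,0,4.4]]
    - [0,[-98,-156,10],[0,0,5.5]]
    - [0,[-111,-176,25],[0,0,6.3]]
    - [0,[-115.4,-183,35],[0,0,6.3]]
    - [0,[-115.4,-183,37],[0,0,6.3]]
    - [0,[-115.4,-183,37],[0,0,6.3]]
    - [0,[-115.4,-183,37],[0,0,6.3]]

```text
time: 28.25
tool_pos: [441.1, -144.6, 118.7]
tcp_rot: [0.733, 0.68, 0.0, -0.0]
force: [1.2, 0.1, -0.5]
grip_width: 1.003
```

```bash
python3 go.py 441.8,-145,32,-0.0755; python3 - <<'E'
from h import *
from rig import read_camera
a=read_camera("scene");cv2.imwrite("pics/b12.png",cv2.resize(a[130:280,220:370],None,fx=4,fy=4,interpolation=2))
E
```

```text
t 28.25 tcp [ 441.1 -144.6  118.7] F [ 1.2  0.1 -0.5] g 1.003 q [-0.38  0.39  2.12  0.    0.63 -0.31]
441.8,-145,32,-0.0755 [-0.4, 0.7, 86.7] [-0.0, -0.0, -0.0]
```

View pics/b12.png

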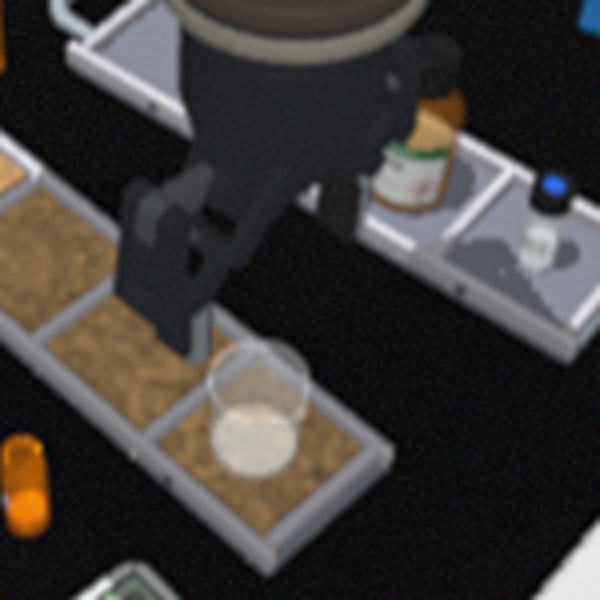

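Emit:
move_arm:
  targets:
    - [0,[0,0.3,15],[0,0,0]]
    - [0,[0,0.3,35],[0,0,0]]
    - [0,[0,0.3,55],[0,0,0]]
    - [0,[0,0.3,73],[0,0,0]]
    - [0,[0,0.3,84],[0,0,0]]
    - [0,[0,0.3,89],[0,0,0]]
    - [0.2,[0,0.3,89],[0,0,0]]
    - [0.35,[0,0.3,89],[0,0,0]]
    - [0.45,[0,0.3,89],[0,0,0]]
    - [0.55,[0,0.3,89],[0,0,0]]
    - [0.65,[0,0.3,89],[0,0,0]]
    - [0.8,[0,0.3,89],[0,0,0]]
  squeeze: 22

```text
time: 29.5
tool_pos: [441.3, -145.1, 30.5]
tcp_rot: [0.734, 0.68, 0.0, 0.001]
force: [-0.2, -0.0, 5.8]
grip_width: 0.513
```

Emit:
move_arm:
  targets:
    - [1,[0,0,0],[0,0,0]]
    - [1,[0,0,0],[0,0,0]]

```text
time: 29.7
tool_pos: [441.4, -145.1, 30.5]
tcp_rot: [0.734, 0.68, 0.0, 0.001]
force: [-0.9, -0.3, 6.1]
grip_width: 0.506
```

```bash
python3 go.py; python3 - <<'E'
from h import *
from rig import read_camera
a=read_camera("scene");cv2.imwrite("pics/b13.png",cv2.resize(a[130:280,220:370],None,fx=4,fy=4,interpolation=2))
E
```

```text
t 29.7 tcp [ 441.4 -145.1   30.5] F [-0.9 -0.3  6.1] g 0.506 q [-0.38  0.56  2.17  0.    0.41 -0.31]
```

View pics/b13.png

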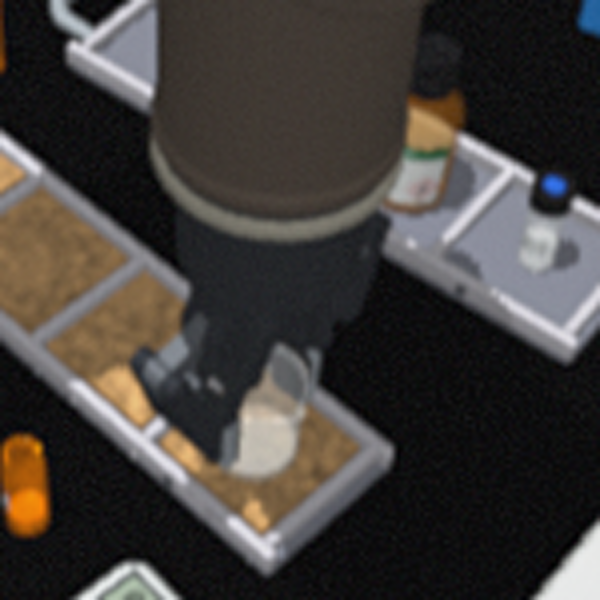

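Emit:
move_arm:
  targets:
    - [1,[0,0,-1],[0,0,0]]
    - [1,[0,0,-5],[0,0,0]]
    - [1,[0,0,-16],[0,0,0]]
    - [1,[0,0,-36],[0,0,0]]
    - [1,[0,0,-60],[0,0,0]]
    - [1,[0,0,-84],[0,0,0]]
    - [1,[0,0,-102],[0,0,0]]
    - [1,[0,0,-112],[0,0,0]]
    - [1,[0,0,-115],[0,0,0]]
    - [1,[0,0,-115],[0,0,0]]

```text
time: 30.75
tool_pos: [440.8, -144.9, 145.0]
tcp_rot: [0.734, 0.68, 0.0, 0.0]
force: [-1.2, 0.2, -0.9]
grip_width: 0.509
```

```bash
python3 go.py 616.9,54.6,136,0.0335; python3 - <<'E'
from h import *
from rig import read_camera
a=read_camera("scene");cv2.imwrite("pics/b14.png",cv2.resize(a[100:250,220:370],None,fx=4,fy=4,interpolation=2))
E
```

```text
t 30.75 tcp [ 440.8 -144.9  145. ] F [-1.2  0.2 -0.9] g 0.509 q [-0.38  0.35  2.1   0.    0.7  -0.31]
616.9,54.6,136,0.0335 [212.3, 160.4, 9.1] [0.0, 0.0, -6.3]
```

View pics/b14.png

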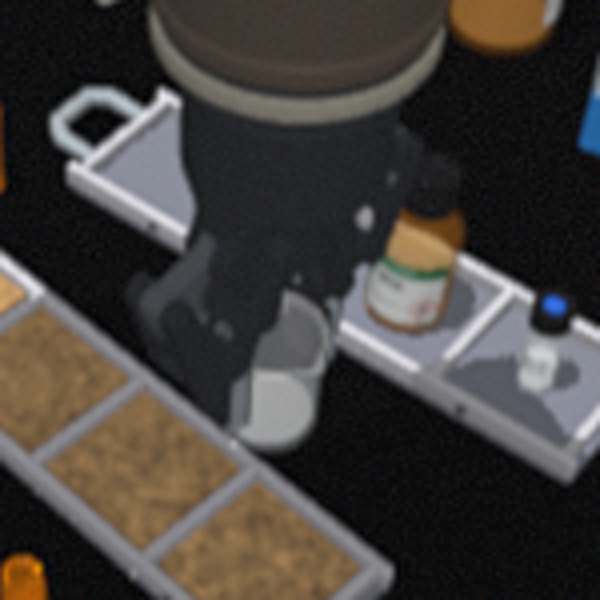

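Emit:
move_arm:
  targets:
    - [1,[10,8,0],[0,0,-0.3]]
    - [1,[31,24,0],[0,0,-1]]
    - [1,[56,42,0],[0,0,-1.7]]
    - [1,[81,61,0],[0,0,-2.4]]
    - [1,[106,80,0],[0,0,-3.1]]
    - [1,[131,99,0],[0,0,-3.9]]
    - [1,[156,118,0],[0,0,-4.7]]
    - [1,[179,136,0],[0,0,-5.4]]
    - [1,[198,150,2],[0,0,-6]]
    - [1,[209,158,6],[0,0,-6.3]]
    - [1,[212.3,160.4,9],[0,0,-6.3]]
    - [1,[212.3,160.4,9],[0,0,-6.3]]

```text
time: 32.0
tool_pos: [616.1, 54.8, 134.6]
tcp_rot: [0.695, 0.719, -0.001, -0.001]
force: [-0.5, -0.2, -0.7]
grip_width: 0.505
```

```bash
python3 go.py 616.9,54.6,31,0.0335
```

```text
t 32.0 tcp [616.1  54.8 134.6] F [-0.5 -0.2 -0.7] g 0.505 q [ 0.04  0.55  1.76 -0.    0.84  0.01]
616.9,54.6,31,0.0335 [-0.2, 1.0, 103.6] [-0.1, 0.0, 0.0]
```

Emit:
move_arm:
  targets:
    - [1,[0,0.3,10],[0,0,0]]
    - [1,[0,0.3,30],[0,0,0]]
    - [1,[0,0.3,52],[0,0,0]]
    - [1,[0,0.3,72],[0,0,0]]
    - [1,[0,0.3,88],[0,0,0]]
    - [1,[0,0.3,98],[0,0,0]]
    - [1,[0,0.3,102],[0,0,0]]
    - [1,[0,0.3,103],[0,0,0]]
    - [1,[0,0.3,103],[0,0,0]]
    - [1,[0,0.3,103],[0,0,0]]

```text
time: 33.0
tool_pos: [617.7, 54.6, 33.5]
tcp_rot: [0.695, 0.719, 0.0, 0.0]
force: [-0.2, -0.3, -0.1]
grip_width: 0.511
```

```bash
python3 go.py 616.9,54.6,26.5,0.0335
```

```text
t 33.0 tcp [617.7  54.6  33.5] F [-0.2 -0.3 -0.1] g 0.511 q [ 0.04  0.68  1.81 -0.    0.64  0.01]
616.9,54.6,26.5,0.0335 [-0.0, -0.8, 7.0] [0.1, 0.0, 0.0]
```

Emit:
move_arm:
  targets:
    - [1,[0,-0.4,2],[0,0,0]]
    - [1,[0,-0.4,3.5],[0,0,0]]
    - [1,[0,-0.4,4.5],[0,0,0]]
    - [1,[0,-0.4,5],[0,0,0]]
    - [1,[0,-0.4,5],[0,0,0]]

```text
time: 33.5
tool_pos: [616.7, 54.6, 27.7]
tcp_rot: [0.695, 0.719, -0.0, -0.0]
force: [1.3, -0.1, -1.7]
grip_width: 0.51
```

Emit:
move_arm:
  targets:
    - [1,[0,0,0.5],[0,0,0]]
    - [1,[0,0,0.7],[0,0,0]]
    - [1,[0,0,0.7],[0,0,0]]

```text
time: 33.8
tool_pos: [616.8, 54.6, 27.1]
tcp_rot: [0.695, 0.719, 0.0, -0.0]
force: [-0.3, -0.1, -0.0]
grip_width: 0.51
```

Emit:
move_arm:
  targets:
    - [1,[0,0,0.4],[0,0,0]]
    - [1,[0,0,0.7],[0,0,0]]
    - [1,[0,0,0.7],[0,0,0]]

```text
time: 34.1
tool_pos: [616.9, 54.6, 26.6]
tcp_rot: [0.695, 0.719, 0.0, 0.0]
force: [-0.8, -0.1, 3.1]
grip_width: 0.511
```

Contact at the predicted height. Release and retreat.

Emit:
move_arm:
  targets:
    - [0.45,[0,0,0],[0,0,0]]
    - [0.35,[0,0,0],[0,0,0]]
    - [0.2,[0,0,0],[0,0,0]]
    - [0,[0,0,0],[0,0,0]]
    - [0,[0,0,0],[0,0,0]]
    - [0,[0,0,-2],[0,0,0]]
    - [0,[0,0,-20],[0,0,0]]
    - [0,[0,0,-50],[0,0,0]]
    - [0,[0,0,-85],[0,0,0]]
    - [0,[0,0,-120],[0,0,0]]
    - [0,[0,0,-150],[0,0,0]]
    - [0,[0,0,-160],[0,0,0]]

```text
time: 35.3
tool_pos: [618.2, 54.7, 189.9]
tcp_rot: [0.695, 0.719, 0.002, 0.002]
force: [-0.3, 0.2, 1.1]
grip_width: 1.003
```

```bash
python3 go.py 500,250,230,0.0335; python3 - <<'E'
from h import *
from rig import read_camera
a=read_camera("scene");cv2.imwrite("pics/b15.png",cv2.resize(a[100:300,160:420],None,fx=3,fy=3,interpolation=2))
E
```

```text
t 35.3 tcp [618.2  54.7 189.9] F [-0.3  0.2  1.1] g 1.003 q [0.04 0.48 1.71 0.   0.94 0.01]
500,250,230,0.0335 [199.2, -111.4, -40.6] [0.3, -0.0, 0.0]
```

View pics/b15.png

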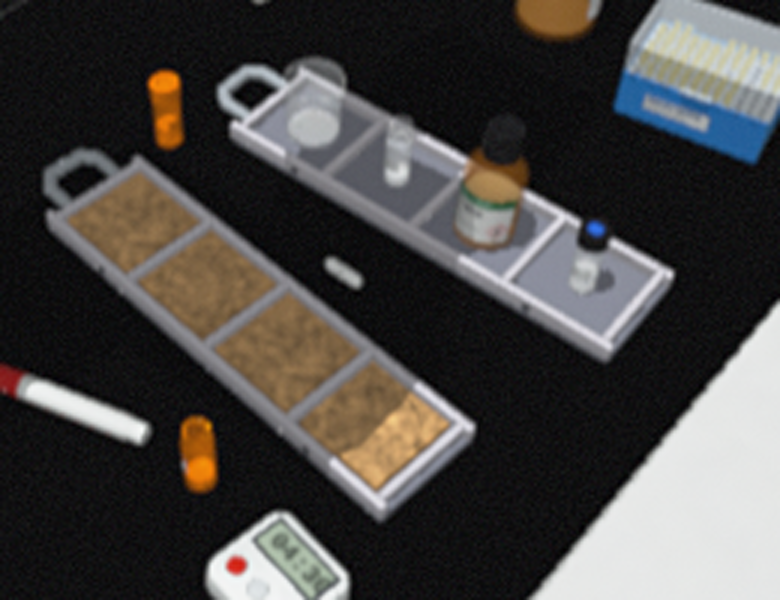

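```bash
python3 go.py 420,-380,230,0.0335
```

```text
t 35.35 tcp [618.3  54.7 189.9] F [ 1.1 -0.3  1.9] g 0.998 q [ 0.04  0.48  1.71 -0.    0.94  0.01]
420,-380,230,0.0335 [-427.7, -212.7, -41.1] [0.3, -0.0, 0.0]
```

Emit:
move_arm:
  targets:
    - [0,[0,0,-30],[0,0,0]]
    - [0,[-40,-20,-41],[0,0,0]]
    - [0,[-83,-41,-41],[0,0,0]]
    - [0,[-126,-62,-41],[0,0,0]]
    - [0,[-169,-84,-41],[0,0,0]]
    - [0,[-212,-105,-41],[0,0,0]]
    - [0,[-255,-127,-41],[0,0,0]]
    - [0,[-298,-148,-41],[0,0,0]]
    - [0,[-341,-170,-41],[0,0,0]]
    - [0,[-384,-191,-41],[0,0,0]]
    - [0,[-420,-209,-41],[0,0,0]]
    - [0,[-427,-212,-41],[0,0,0]]

```text
time: 36.55
tool_pos: [417.2, -382.5, 226.2]
tcp_rot: [0.696, 0.718, -0.0, -0.0]
force: [0.4, -0.0, 0.1]
grip_width: 1.0
```

```bash
python3 - <<'E'
from h import *
from rig import read_camera
a=read_camera("top");b=read_camera("scene")
c=r2w(TGT,[[0,y,0] for y in(117,39,-39,-117)]);Z=[62,66,110,68];D=[45,20,26,21]
t=[]
for i in range(4):
    x,y=c[i,:2]; w=warp(a,"top",Z[i],x-40,x+40,y-40,y+40,3.75); w=w.copy();cv2.circle(w,(150,150),int(D[i]/2*3.75),(0,255,0),1); t.append(w)
cv2.imwrite("pics/fin.png",np.vstack([np.hstack(t[:2]),np.hstack(t[2:])]))
cv2.imwrite("pics/fin_top.png",a)
E
```

```text
(no output)
```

View pics/fin.png

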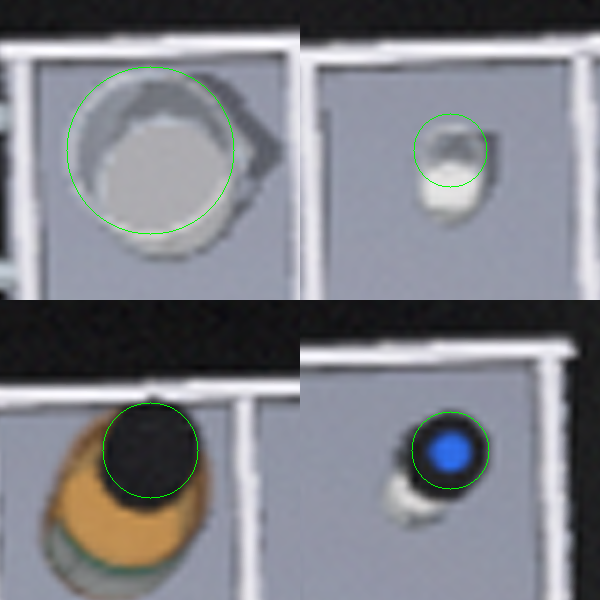

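View pics/fin_top.png

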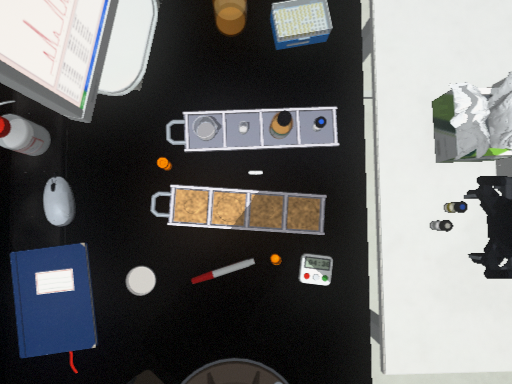

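All four vessels stand upright within about 2 mm of their compartment centres. The gripper is open and clear of everything, so I'm handing in.

```bash
python3 -c "
from rig import job_done
print(job_done())"
```

```text
the job is handed in; nothing more can be done
None
```

I moved all four vessels into the empty rack in reverse order. Counted from the wire-loop end, they now stand as beaker, open vial, bottle, capped vial. I lowered each one until the force reading showed light contact with the floor (about 3–7 N), then let go and lifted away.

- **Final check:** the last top and scene pictures show all four upright, about 2 mm or less from their compartment centres. The orange look-alikes were not touched, and the gripper was open and well clear.
- **Time:** about 37 s of the 93 s allowed.
- **One correction:** my first two grips on the bottle cap were too low, and the fingers closed on the bottle's shoulder (opening reading 0.37, then 0.315). I raised the gripper 10 mm in total until the opening reading (0.29) matched the 26 mm cap. The bottle stayed in its well throughout.
- **Failed checks:** none of the last checks failed or disagreed. Handing in gave no verdict.

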